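Set the sample containers out on their shadow-foam pads

TASK

Set the evidence bench in order: stand the round jar, the small vial, the square bottle and the slide box each on the black pad whose printed footprint matches its own, centred on the print and turned to line up with it. Keep the containers upright, set them down rather than drop them, and leave the small beaker and the petri dish between them where they are.

Things in the scene. Friction and masses are not known exactly. Their poses are not given: they have to be found in the camera images.
- jar_c (a point): specimen jar: upright round jar with white ribbed screw cap, 58 mm diameter, 60 mm tall, straight-sided. The point is its centre, 30 mm above its foot; z along the jar. It belongs on the large round footprint.
- vial_c (a point): small vial: upright round vial with white ribbed cap, 32 mm diameter, 56 mm tall, straight-sided. The point is its centre, 28 mm above its foot; z along the vial. It belongs on the small round footprint.
- bottle_c (a point): square bottle: upright white bottle whose body is 46 by 46 mm (along its x and y) and 50 mm tall, with a 30 mm round cap on top, 72 mm tall in all. The point is its centre, 36 mm above its foot; z up. It belongs on the square footprint, sides parallel to the printed ones (any quarter turn).
- slidebox_c (a point): slide box: closed oblong box, grey below and white lid, lying flat, 90 mm (its x) by 36 mm (its y), 38 mm tall. The point is its centre, 19 mm above its foot; x along its length, z up. It belongs on the oblong footprint, lengthwise along it (either way round).
- pad_large_round_c (a point): thin fixed pad of black shadow foam, 100 mm (its x) by 76 mm (its y), 3 mm thick, with one off-white footprint printed in the middle: a disc of 62 mm diameter. The point is the middle of the footprint on the pad's upper face (3 mm above the bench).
- pad_small_round_c (a point): thin fixed pad of black shadow foam, 100 mm (its x) by 76 mm (its y), 3 mm thick, with one off-white footprint printed in the middle: a disc of 36 mm diameter. The point is the middle of the footprint on the pad's upper face (3 mm above the bench).
- pad_square_c (a point): thin fixed pad of black shadow foam, 100 mm (its x) by 76 mm (its y), 3 mm thick, with one off-white footprint printed in the middle: a square of 50 by 50 mm. The point is the middle of the footprint on the pad's upper face (3 mm above the bench), x and y parallel to the square's sides.
- pad_oblong_c (a point): thin fixed pad of black shadow foam, 100 mm (its x) by 76 mm (its y), 3 mm thick, with one off-white footprint printed in the middle: a rectangle of 94 by 40 mm. The point is the middle of the footprint on the pad's upper face (3 mm above the bench), x along the rectangle's length.
- beaker_c (a point): small open glass beaker standing among the containers, 60 mm across, 58 mm tall; not to be moved. The point is its centre, 29 mm above its foot.
- dish_c (a point): flat closed clear petri dish lying among the containers, 63 mm across, 14 mm tall; not to be moved. The point is its centre, 7 mm above the bench.

How it is judged:
At the end, for the whole second after the job is handed in: Each container stands upright (0.1 rad), at rest and released on the pad with its own footprint, centre within 12 mm of the print's; square bottle and slide box turned to within 0.25 rad of the print (any quarter turn for the bottle, either way round for the box) (horizontal distance between jar_c and pad_large_round_c below 0.012 m and z of jar_c in the frame of pad_large_round_c between 0.025 and 0.035 m and angle between each of jar_c, vial_c, bottle_c, slidebox_c's own z axis and vertical below 0.1 rad and linear speed of each of jar, vial, bottle, slidebox below 0.02 m/s and horizontal distance between vial_c and pad_small_round_c below 0.012 m and z of vial_c in the frame of pad_small_round_c between 0.023 and 0.033 m and horizontal distance between bottle_c and pad_square_c below 0.012 m and z of bottle_c in the frame of pad_square_c between 0.031 and 0.041 m and horizontal distance between slidebox_c and pad_oblong_c below 0.012 m and z of slidebox_c in the frame of pad_oblong_c between 0.014 and 0.024 m and (angle between the x axis of bottle_c and the x axis of pad_square_c, either way round below 0.25 rad or angle between the x axis of bottle_c and the y axis of pad_square_c, either way round below 0.25 rad) and angle between the x axis of slidebox_c and the x axis of pad_oblong_c, either way round below 0.25 rad); the robot touches nothing.
It fails at once if a container is tipped over (angle between any of jar_c, vial_c, bottle_c, slidebox_c's own z axis and vertical above 0.8 rad).
It fails at once if a container is dropped or flung (falls free from higher than about 30 mm) ((linear speed of jar above 0.75 m/s and contact force between the fingers and jar below 0.01 N) or (linear speed of vial above 0.75 m/s and contact force between the fingers and vial below 0.01 N) or (linear speed of bottle above 0.75 m/s and contact force between the fingers and bottle below 0.01 N) or (linear speed of slidebox above 0.75 m/s and contact force between the fingers and slidebox below 0.01 N)).
It fails at once if the beaker is pushed more than 25 mm from its place (distance of beaker_c from where it was at the start of the episode above 0.025 m).
It fails at once if the petri dish is pushed more than 25 mm from its place (distance of dish_c from where it was at the start of the episode above 0.025 m).
It also fails if it takes over 104 s, if anything falls off the work surface, if the arm or the gripper's body presses on something with over 40 N, if the wrist force passes 120 N, or if a joint passes its speed limit or range.

ROBOT

A 6-joint arm with a two-finger parallel gripper is mounted at the origin on the work surface. World frame = base frame: x ahead of the robot, y to its left, z up, the work surface at z = 0. Lengths are in m, angles in rad, forces in N, time in s.
With the tool pointing down it reaches from about 0.35 to 0.775 m from the base axis. Payload 5.5 kg.
Tool frame: the origin (TCP) lies between the finger pads; the fingertips stand 11 mm ahead of it and the grasp point (between the pads) lies 8 mm behind it (tips_ahead is the distance from the TCP to the fingertips, in m); z points along the fingers, y is the line along which they close (so a half turn about z gives the same grasp; the last joint's range is limited). The gripper opens to 85 mm and grips with 20 to 120 N. Pads are 22 mm wide; open, the fingers measure 114 mm over their backs; the gripper's body (76 mm by 85 mm) begins 54 mm behind the grasp point. The pads swing forward as they close: fully open they stand 13 mm farther back than shut.
Start: joints at [-1.399, 0.313, 0.046, 1.304, 0, 1.431], TCP at [0.176, -0.547, 0.242] pointing down, gripper open.
Joint ranges: [-2.76, 2.76], [-0.86, 1.69], [-1.03, 1.26], [-2.2, 2.34], [-1.47, 1.5], [-3.14, 3.14]. Speed limits (rad/s): [2.57, 2.57, 3.14, 3.14, 3.14, 3.14].

INTERFACE

Orientations are given as a unit quaternion [w, x, y, z].
In Python, from workcell import * gives the robot as it stands. The module is installed in compiled form; this text tells all that it offers.
- The arm moves only by the tool jog_arm, never from a script. Its argument "moves" is a list of rows, each an object with "fingers": the closure, from 0 (fully open) to 1 (shut); "slide": the shift along the tool's x, y, z in mm, a list of three; "angular": the turn, a rotation vector about the tool's x, y, z in degrees, a list of three. A call has 1 to 10 rows; each row is the pose to reach, as a shift and turn from the pose commanded when the call began, along the tool's axes at that moment; what a row does not reach only later rows make up. A row lasts 1/12 s, in which the tool goes at most 41.7 mm and 7.16 degrees, less where a joint would pass 70% of its speed; a pose out of reach is approached as far as the arm can. A call with a gripper value outside its range is refused whole. The fingers move at their own pace and stop on an object; "squeeze" is the grip in N (left out, the last holds). Time passes only in rows, so rows that repeat a pose let the fingers close. It gives the time, the measured TCP pose, the force, the opening and the grip force at its end, in the units of the state.
- get_state(): the state, without advancing time (a new reading comes with each control period).
- read_camera(name): name is "scene" or "top" or "wrist"; returns a dict with "color" (480x640x3 uint8, red, green, blue), "fovy" (degrees; the focal length in pixels is half the picture's height over the tangent of half this angle, whatever the lens; pixels are square), "cx", "cy" (the principal point, pixels), "world_from_camera" (4x4, takes a point from camera to world coordinates); the wrist camera has in their place "tool_from_camera" (4x4, takes a point from camera to tool coordinates, whose origin is the TCP and whose axes are the flange's). Camera axes: x right, y down, z forward; pixel columns grow to the right and rows downward; lengths in m; the calibration is good to about 2 mm. The wrist camera is an equidistant fisheye: a pixel r from the principal point sees the ray r / f radians off the axis. A picture is of the moment at which its call begins: read the wrist's pose just before it. There is no depth.
- hand_in(): hands the job in; it is judged then, once.
Trained networks look in a picture, given as the dict that the camera call returned (one of the last four; its "shot" number tells which), for a name from the list of things; names that differ only in an ending like _2 or _b are one class to them, and where a whole thing is asked for, a point or a joint stands for the part that bears it (a point fixed in the world has none). Each returns a list of dicts, best first, with "p" (0 to 1); they miss things now and then, are a little off and sometimes report something else, mostly with a low value. They report only what shows in the picture. A call takes as long as a camera call.
- look_for(target, picture): "point" ([column, row] in pixels, amid what is visible of it).
- tip_of(target, picture): "point" ([column, row] in pixels: a listed point, or the origin of a listed thing).
The state is a dict: "clock": time; "joint_pos": joint angles; "qvel": joint speeds; "tau": joint torques, N m; "tcp_pos": TCP position; "orientation": TCP orientation; "wrist_force": force on the tool from outside, world axes, zero at the start; "ft_torque": the same for the moment, N m; "finger_gap": finger opening in m; "grip_force": force on a finger pad.
Only numpy, scipy, OpenCV 4.12 (cv2) and the standard library are available. Lean on these libraries where they do the work, as an engineer would, in place of code of your own. Each camera call takes 0.05 s, during which the arm holds its last target. There are 200 camera calls.

## Working session

There is one attempt and no reset: what is moved stays moved. The work goes in short steps, Python scripts to look and compute and a tool call to move; the robot and the scene stay as the last step left them, time stands still between calls to the robot, and variables do not carry over. Pictures are saved under pics/ and viewed, at most 14 in all, crops included, and the job is handed in when it is done.

Besides the shell and the picture viewer there is one more tool, called after "Call:" in YAML: its name, and indented under it one key for each argument. jog_arm: Moves the arm, as the interface text tells. Its arguments: {"type":"object","properties":{"moves":{"type":"array","items":{"type":"object","properties":{"fingers":{"type":"number"},"slide":{"type":"array","items":{"type":"number"}},"angular":{"type":"array","items":{"type":"number"}}}}},"squeeze":{"type":"number"}},"required":["moves"]}

```bash
mkdir -p pics; cat > h.py <<'E'
from workcell import *
import numpy as np, cv2
from scipy.spatial.transform import Rotation as R
def f_of(p): return 240/np.tan(np.radians(p["fovy"])/2)
def px2w(p,uv,z):
    M=np.array(p["world_from_camera"]); f=f_of(p)
    d=M[:3,:3]@np.array([(uv[0]-p["cx"])/f,(uv[1]-p["cy"])/f,1]); o=M[:3,3]
    return o+d*(z-o[2])/d[2]
def save(p,n): cv2.imwrite("pics/"+n,p["color"][:,:,::-1])
Z=dict(jar_c=.03,vial_c=.028,bottle_c=.036,slidebox_c=.019,pad_large_round_c=.003,pad_small_round_c=.003,pad_square_c=.003,pad_oblong_c=.003,beaker_c=.029,dish_c=.007)
E
python3 - <<'E'
from h import *
s=get_state();print(s)
for c in("top","scene"):
    p=read_camera(c);save(p,c+"1.png")
    print(c,p["fovy"],np.round(p["world_from_camera"],3).tolist())
    for n in Z:
        r=tip_of(n,p)[:2]
        for q in r: print(n,np.round(q["p"],2),np.round(q["point"],1),np.round(px2w(p,q["point"],Z[n]),3))
E
```

```text
{'clock': 0.0, 'joint_pos': array([-1.39859005e+00,  3.13981020e-01,  4.49926948e-02,  1.30359339e+00,
        1.49143458e-05,  1.43116803e+00]), 'qvel': array([ 3.67410808e-04,  5.36837884e-04, -1.41945118e-03,  6.40831916e-04,
        5.59631207e-04, -2.17438537e-05]), 'tau': array([ 7.92807987e-04, -4.80628145e+01,  2.98533118e+01,  1.92898972e-02,
       -5.17906426e-05,  3.46697220e-06]), 'tcp_pos': array([ 0.17630923, -0.54679684,  0.24142548]), 'orientation': array([-8.92695173e-04,  9.87869112e-01,  1.55286256e-01, -7.08423239e-06]), 'wrist_force': array([-0.34877071,  0.43003316,  0.18551698]), 'ft_torque': array([-0.01021359, -0.0366853 ,  0.03311155]), 'grip_force': 0.0, 'finger_gap': 0.08558893774008776}
top 44.298612320379696 [[0.009, -0.994, 0.112, 0.419], [-1.0, -0.011, -0.018, 0.013], [0.019, -0.112, -0.994, 1.164], [0.0, 0.0, 0.0, 1.0]]
jar_c 0.74 [395.7 210.3] [ 0.604 -0.159  0.03 ]
vial_c 0.83 [151.  287.8] [0.449 0.311 0.028]
vial_c 0.54 [260.  214.8] [0.593 0.106 0.028]
bottle_c 0.97 [469.  286.6] [ 0.457 -0.298  0.036]
slidebox_c 0.85 [237.6 301.7] [0.424 0.146 
[... 655 characters left out ...]
.299 0.03 ]
vial_c 0.65 [430.4 185.4] [0.449 0.309 0.028]
vial_c 0.22 [196.9 322.3] [ 0.624 -0.291  0.028]
bottle_c 0.73 [161.9 266.2] [ 0.458 -0.296  0.036]
slidebox_c 0.93 [363.4 201.4] [0.42  0.153 0.019]
pad_large_round_c 0.6 [198.8 322. ] [ 0.595 -0.281  0.003]
pad_large_round_c 0.3 [391.1 260.3] [0.611 0.092 0.003]
pad_small_round_c 0.6 [252.2 247.7] [ 0.439 -0.116  0.003]
pad_small_round_c 0.56 [196.5 324.9] [ 0.6   -0.286  0.003]
pad_square_c 0.87 [491.6 228.8] [0.623 0.33  0.003]
pad_square_c 0.18 [162.4 265. ] [ 0.406 -0.284  0.003]
pad_oblong_c 0.89 [390.6 253.5] [0.592 0.104 0.003]
beaker_c 0.84 [304.6 221.8] [ 0.444 -0.002  0.029]
dish_c 0.69 [356.5 284.1] [ 0.645 -0.006  0.007]
```

View pics/top1.png

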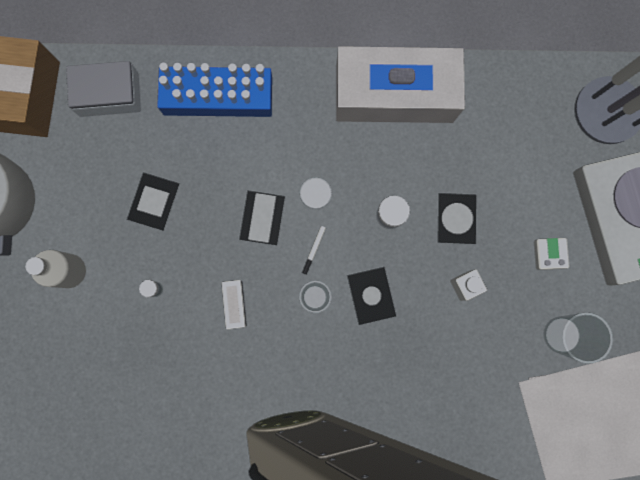

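View pics/scene1.png

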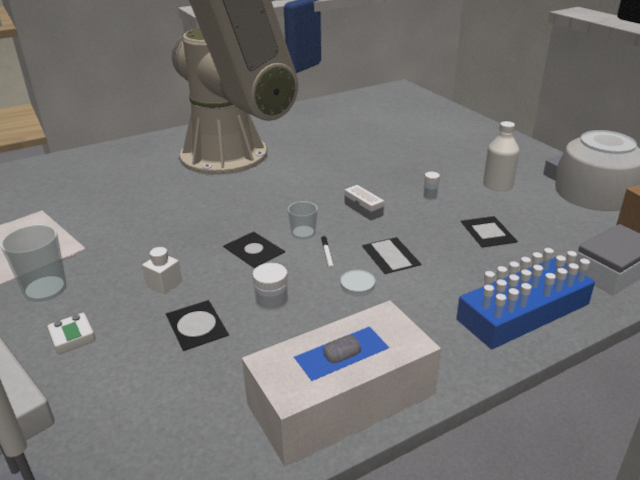

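The top view shows all four pads: square (153,202), oblong (262,217), large round (457,218) and small round (371,296). It also shows the containers: jar (395,211), vial (149,288), box (233,304) and bottle (470,285). The scene view agrees. Next I'll refine the positions by segmentation.

```bash
cat > seg.py <<'E'
from h import *
p=read_camera("top"); g=cv2.cvtColor(p["color"],cv2.COLOR_RGB2GRAY); 
items=dict(sq=(153,202,.003),obl=(262,217,.003),large=(457,218,.003),small=(371,296,.003),jar=(395,211,.06),vial=(149,288,.056),box=(233,304,.038),bottle=(470,285,.05))
for n,(u,v,z) in items.items():
    t=150
    m=(g>t).astype(np.uint8); k,l,st,c=cv2.connectedComponentsWithStats(m,connectivity=4)
    w=l[v-12:v+12,u-12:u+12]; ids=np.bincount(w[w>0]).argmax(); mm=(l==ids).astype(np.uint8)
    cs,_=cv2.findContours(mm,cv2.RETR_EXTERNAL,cv2.CHAIN_APPROX_NONE); q=max(cs,key=len)[:,0]
    W=np.array([px2w(p,a,z)[:2] for a in q]); r=cv2.minAreaRect((W*1000).astype(np.float32))
    print(n,st[ids].tolist(),"centre mm",np.round(r[0],1),"size",np.round(r[1],1),"ang",round(r[2],1))
cv2.imwrite("pics/zoom.png",cv2.resize(p["color"][160:340,120:500,::-1],None,fx=2.1,fy=2.1))
E
python3 seg.py
```

```text
sq [138, 187, 30, 29, 561] centre mm [621.9 321.9] size [46.8 47.8] ang 73.9
obl [249, 194, 26, 48, 851] centre mm [591.2 104.4] size [37.  91.3] ang 81.9
large [443, 203, 29, 30, 677] centre mm [ 595.5 -285.5] size [56.3 58.8] ang 89.1
small [364, 287, 16, 17, 219] centre mm [ 439.7 -114. ] size [31.3 29.5] ang 0.0
jar [379, 196, 31, 29, 693] centre mm [ 600.  -150.8] size [53.9 57.2] ang 0.7
vial [139, 280, 17, 17, 221] centre mm [447.9 311.1] size [29.7 29.8] ang 0.5
box [222, 280, 23, 49, 880] centre mm [419.7 153.4] size [89.  35.1] ang 6.9
bottle [456, 270, 31, 30, 512] centre mm [ 460.3 -297.5] size [43.6 44.8] ang 26.5
```

View pics/zoom.png

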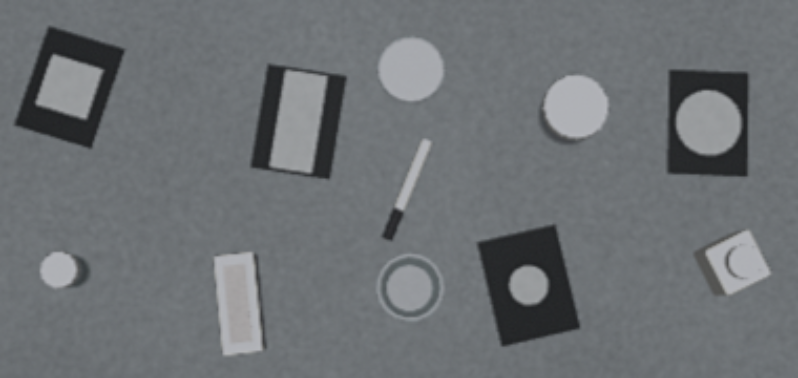

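```bash
cat > go.py <<'E'
import sys
from h import *
def rel(x,y,z,psi,p0=None,R0=None):
    s=get_state()
    if R0 is None: q=s["orientation"]; R0=R.from_quat([q[1],q[2],q[3],q[0]]); p0=s["tcp_pos"]
    c,n=np.cos(np.radians(psi)),np.sin(np.radians(psi))
    G=R.from_matrix(np.array([[c,n,0],[n,-c,0],[0,0,-1]]).astype(float))
    print("slide",np.round(R0.inv().apply(np.array([x,y,z])-p0)*1000,1),"ang",np.round(np.degrees((R0.inv()*G).as_rotvec()),1))
if __name__=="__main__":
    s=get_state();print(round(s["clock"],2),np.round(s["tcp_pos"],4),np.round(s["joint_pos"],2),s["grip_force"],s["finger_gap"])
    rel(*map(float,sys.argv[1:5]))
E
python3 go.py .6 -.152 .16 18
```

```text
1.15 [ 0.1764 -0.5473  0.2423] [-1.4   0.31  0.05  1.3  -0.    1.43] 0.0 0.08553488141217729
slide [ 524.4 -246.3   82.3] ang [ 0.   0.  -0.1]
```

Call:
jog_arm:
  moves:
    - {"slide": [263, -123, 40], "angular": [0, 0, 0], "fingers": 0}
    - {"slide": [525, -246, 80]}
    - {"slide": [525, -246, 80]}
    - {"slide": [525, -246, 80]}
    - {"slide": [525, -246, 80]}
    - {"slide": [525, -246, 80]}
    - {"slide": [525, -246, 80]}
    - {"slide": [525, -246, 80]}
    - {"slide": [525, -246, 80]}
    - {"slide": [525, -246, 80]}
  squeeze: 40

```text
schema error: expected keys fingers, slide, angular
```

```bash
python3 go.py .6 -.152 .16 18
```

```text
1.15 [ 0.1764 -0.5473  0.2423] [-1.4   0.31  0.05  1.3  -0.    1.43] 0.0 0.08553488141217729
slide [ 524.4 -246.3   82.3] ang [ 0.   0.  -0.1]
```

Call:
jog_arm:
  moves:
    - {"slide": [525, -246, 80], "angular": [0, 0, 0], "fingers": 0}
    - {"slide": [525, -246, 80], "angular": [0, 0, 0], "fingers": 0}
    - {"slide": [525, -246, 80], "angular": [0, 0, 0], "fingers": 0}
    - {"slide": [525, -246, 80], "angular": [0, 0, 0], "fingers": 0}
    - {"slide": [525, -246, 80], "angular": [0, 0, 0], "fingers": 0}
    - {"slide": [525, -246, 80], "angular": [0, 0, 0], "fingers": 0}
    - {"slide": [525, -246, 80], "angular": [0, 0, 0], "fingers": 0}
    - {"slide": [525, -246, 80], "angular": [0, 0, 0], "fingers": 0}
    - {"slide": [525, -246, 80], "angular": [0, 0, 0], "fingers": 0}
    - {"slide": [525, -246, 80], "angular": [0, 0, 0], "fingers": 0}
  squeeze: 40

```text
clock: 1.98
tcp_pos: [0.4797, -0.2644, 0.1853]
orientation: [0.0, 0.988, 0.155, 0.0]
wrist_force: [1.1, -0.4, -0.1]
finger_gap: 0.0857
grip_force: 0.0
```

```bash
python3 go.py .6 -.152 .16 18
```

```text
1.98 [ 0.4797 -0.2644  0.1853] [-0.65  0.28 -0.14  1.15 -0.    2.18] 0.0 0.08568886326756484
slide [149.  -70.1  25.3] ang [ 0.  -0.  -0.1]
```

Call:
jog_arm:
  moves:
    - {"slide": [149, -70, 25], "angular": [0, 0, 0], "fingers": 0}
    - {"slide": [149, -70, 25], "angular": [0, 0, 0], "fingers": 0}
    - {"slide": [149, -70, 25], "angular": [0, 0, 0], "fingers": 0}
    - {"slide": [149, -70, 25], "angular": [0, 0, 0], "fingers": 0}
    - {"slide": [149, -70, 25], "angular": [0, 0, 0], "fingers": 0}
    - {"slide": [149, -70, 25], "angular": [0, 0, 0], "fingers": 0}

```text
clock: 2.48
tcp_pos: [0.5997, -0.1515, 0.1593]
orientation: [-0.0, 0.988, 0.157, -0.001]
wrist_force: [-1.2, -0.1, 0.8]
finger_gap: 0.0855
grip_force: 0.0
```

```bash
cat >> h.py <<'E'
def wlook(name,z,pic=None):
    s=get_state();q=s["orientation"];R0=R.from_quat([q[1],q[2],q[3],q[0]]).as_matrix()
    p=read_camera("wrist"); T=np.array(p["tool_from_camera"]); f=f_of(p)
    if pic: save(p,pic)
    for t in tip_of(name,p)[:2]:
        a=np.array(t["point"])-[p["cx"],p["cy"]]; r=np.linalg.norm(a); th=r/f
        d=np.array([*(a/r*np.sin(th)),np.cos(th)]); d=R0@T[:3,:3]@d; o=s["tcp_pos"]+R0@T[:3,3]
        print(name,round(t["p"],2),np.round(t["point"]),np.round(o+d*(z-o[2])/d[2],4))
E
python3 go.py .6 -.152 .022 18; python3 -c "
from h import *
wlook('jar_c',.03,'w1.png');wlook('pad_large_round_c',.003)"
```

```text
2.48 [ 0.5997 -0.1515  0.1593] [-0.38  0.43  0.01  1.15 -0.    2.45] 0.0 0.08554266631411314
slide [  0.3   0.7 137.3] ang [-0.   0.1  0.1]
jar_c 0.73 [311. 236.] [ 0.5984 -0.148   0.03  ]
pad_large_round_c 0.69 [456. 279.] [ 0.5917 -0.2842  0.003 ]
```

View pics/w1.png

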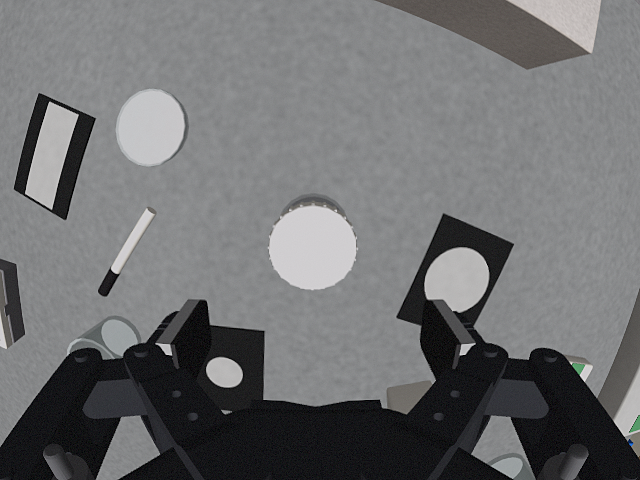

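The wrist view shows the jar cap at (313,247), midway between the fingers, which agrees with the top-camera measurement. I'll descend and grip.

Call:
jog_arm:
  moves:
    - {"slide": [0, 0, 40], "angular": [0, 0, 0], "fingers": 0}
    - {"slide": [0, 0, 80], "angular": [0, 0, 0], "fingers": 0}
    - {"slide": [0, 0, 115], "angular": [0, 0, 0], "fingers": 0}
    - {"slide": [0, 0, 135], "angular": [0, 0, 0], "fingers": 0}
    - {"slide": [0, 0, 135], "angular": [0, 0, 0], "fingers": 0.3}
    - {"slide": [0, 0, 135], "angular": [0, 0, 0], "fingers": 0.6}
    - {"slide": [0, 0, 135], "angular": [0, 0, 0], "fingers": 1}
    - {"slide": [0, 0, 135], "angular": [0, 0, 0], "fingers": 1}
    - {"slide": [0, 0, 135], "angular": [0, 0, 0], "fingers": 1}
    - {"slide": [0, 0, 135], "angular": [0, 0, 0], "fingers": 1}

```text
clock: 3.52
tcp_pos: [0.5998, -0.1542, 0.027]
orientation: [0.001, 0.988, 0.155, 0.001]
wrist_force: [-0.1, 0.2, -1.3]
finger_gap: 0.057
grip_force: 42.7
```

```bash
python3 go.py .595 -.285 .0275 18
```

```text
3.52 [ 0.5998 -0.1542  0.027 ] [-0.38  0.54 -0.17  0.86 -0.    2.45] 42.65447974205017 0.05704471670941723
slide [-44.7 123.   -0.3] ang [ 0.1 -0.1 -0.1]
```

Call:
jog_arm:
  moves:
    - {"slide": [0, 0, -20], "angular": [0, 0, 0], "fingers": 1}
    - {"slide": [-8, 22, -40], "angular": [0, 0, 0], "fingers": 1}
    - {"slide": [-21, 58, -40], "angular": [0, 0, 0], "fingers": 1}
    - {"slide": [-34, 94, -40], "angular": [0, 0, 0], "fingers": 1}
    - {"slide": [-45, 123, -40], "angular": [0, 0, 0], "fingers": 1}
    - {"slide": [-45, 123, -25], "angular": [0, 0, 0], "fingers": 1}
    - {"slide": [-45, 123, -12], "angular": [0, 0, 0], "fingers": 1}
    - {"slide": [-45, 123, -7], "angular": [0, 0, 0], "fingers": 1}
    - {"slide": [-45, 123, -7], "angular": [0, 0, 0], "fingers": 1}
    - {"slide": [-45, 123, -7], "angular": [0, 0, 0], "fingers": 1}

```text
clock: 4.35
tcp_pos: [0.5937, -0.2841, 0.0326]
orientation: [-0.0, 0.988, 0.156, -0.0]
wrist_force: [0.8, 0.3, -0.5]
finger_gap: 0.0573
grip_force: 43.1
```

```bash
python3 go.py .595 -.285 .030 18; python3 -c "
from h import *
print(get_state()['wrist_force'])
wlook('jar_c',.035,'w2.png');wlook('pad_large_round_c',.003)"
```

```text
4.35 [ 0.5937 -0.2841  0.0326] [-0.57  0.6  -0.04  0.93 -0.    2.26] 43.07351052761078 0.05727935263884207
slide [0.9 1.3 2.6] ang [-0.   0.  -0.1]
[ 0.77507927  0.28985198 -0.49956971]
```

View pics/w2.png

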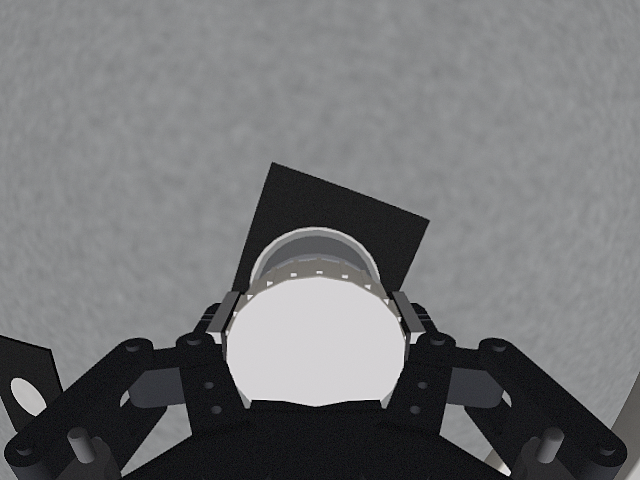

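The jar stands over the print with a thin, even off-white rim around its foot. I'll lower 3 mm, release and rise.

Call:
jog_arm:
  moves:
    - {"slide": [1, 1, 2], "angular": [0, 0, 0], "fingers": 1}
    - {"slide": [1, 1, 3], "angular": [0, 0, 0], "fingers": 1}
    - {"slide": [1, 1, 3], "angular": [0, 0, 0], "fingers": 0.5}
    - {"slide": [1, 1, 3], "angular": [0, 0, 0], "fingers": 0}
    - {"slide": [1, 1, 3], "angular": [0, 0, 0], "fingers": 0}
    - {"slide": [1, 1, 0], "angular": [0, 0, 0], "fingers": 0}
    - {"slide": [1, 1, -30], "angular": [0, 0, 0], "fingers": 0}
    - {"slide": [1, 1, -70], "angular": [0, 0, 0], "fingers": 0}
    - {"slide": [1, 1, -110], "angular": [0, 0, 0], "fingers": 0}
    - {"slide": [1, 1, -130], "angular": [0, 0, 0], "fingers": 0}

```text
clock: 5.38
tcp_pos: [0.5964, -0.2861, 0.168]
orientation: [0.002, 0.988, 0.155, 0.002]
wrist_force: [0.6, 0.5, 0.8]
finger_gap: 0.0856
grip_force: 0.0
```

```bash
python3 go.py .4595 -.298 .16 26.5; python3 -c "
from h import *
wlook('jar_c',.033);wlook('bottle_c',.036);wlook('pad_large_round_c',.003)"
```

```text
5.38 [ 0.5964 -0.2861  0.168 ] [-0.57  0.5   0.15  1.21 -0.    2.26] 0.0 0.0855993295642393
slide [-134.   -30.7    7.3] ang [ 0.3 -0.2 -8.6]
jar_c 0.62 [314. 233.] [ 0.5971 -0.2845  0.033 ]
bottle_c 0.88 [274. 382.] [ 0.461  -0.2928  0.036 ]
```

Call:
jog_arm:
  moves:
    - {"slide": [-40, -9, 7], "angular": [0, 0, -4], "fingers": 0}
    - {"slide": [-80, -18, 7], "angular": [0, 0, -8.6], "fingers": 0}
    - {"slide": [-134, -30, 7], "angular": [0, 0, -8.6], "fingers": 0}
    - {"slide": [-134, -30, 7], "angular": [0, 0, -8.6], "fingers": 0}
    - {"slide": [-134, -30, 7], "angular": [0, 0, -8.6], "fingers": 0}
    - {"slide": [-134, -30, 7], "angular": [0, 0, -8.6], "fingers": 0}

```text
clock: 6.18
tcp_pos: [0.4572, -0.2975, 0.1543]
orientation: [-0.001, 0.974, 0.228, -0.0]
wrist_force: [0.3, 0.1, 0.3]
finger_gap: 0.0853
grip_force: 0.0
```

```bash
python3 go.py .460 -.297 .025 26.5; python3 -c "
from h import *
wlook('bottle_c',.036,'w3.png')"
```

```text
6.18 [ 0.4572 -0.2975  0.1543] [-0.72  0.3  -0.19  1.08  0.    1.96] 0.0 0.08533251013301313
slide [  2.8   1.  129.3] ang [-0.1  0.  -0.1]
bottle_c 0.75 [314. 235.] [ 0.4591 -0.2943  0.036 ]
```

View pics/w3.png

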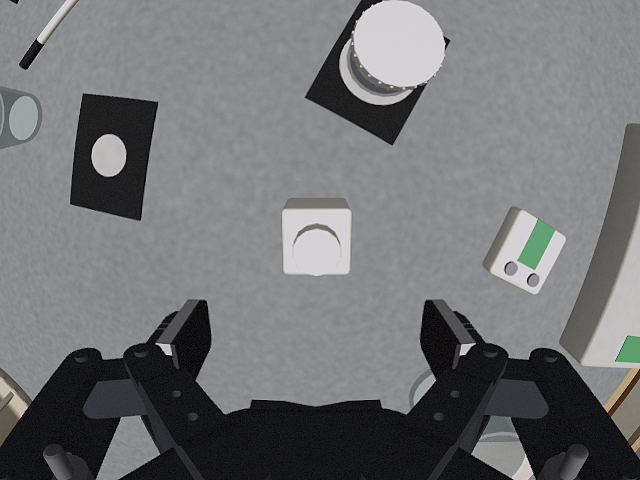

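The bottle at (316,240) is square to the gripper and centred between the fingers.

Call:
jog_arm:
  moves:
    - {"slide": [3, 0, 40], "angular": [0, 0, 0], "fingers": 0}
    - {"slide": [3, 0, 80], "angular": [0, 0, 0], "fingers": 0}
    - {"slide": [3, 0, 115], "angular": [0, 0, 0], "fingers": 0}
    - {"slide": [3, 0, 130], "angular": [0, 0, 0], "fingers": 0}
    - {"slide": [3, 0, 130], "angular": [0, 0, 0], "fingers": 0.3}
    - {"slide": [3, 0, 130], "angular": [0, 0, 0], "fingers": 0.6}
    - {"slide": [3, 0, 130], "angular": [0, 0, 0], "fingers": 1}
    - {"slide": [3, 0, 130], "angular": [0, 0, 0], "fingers": 1}
    - {"slide": [3, 0, 130], "angular": [0, 0, 0], "fingers": 1}
    - {"slide": [3, 0, 130], "angular": [0, 0, 0], "fingers": 1}

```text
clock: 7.12
tcp_pos: [0.4621, -0.2973, 0.0269]
orientation: [0.001, 0.973, 0.229, 0.001]
wrist_force: [0.7, 0.4, 2.1]
finger_gap: 0.0455
grip_force: 42.7
```

```bash
python3 go.py .622 .322 .19 73.9
```

```text
7.12 [ 0.4621 -0.2973  0.0269] [-0.72  0.42 -0.36  0.78  0.    1.96] 42.70085334777832 0.04550438485727852
slide [ 419.4 -482.5 -164. ] ang [  0.2  -0.  -47.4]
```

Call:
jog_arm:
  moves:
    - {"slide": [0, 0, -30], "angular": [0, 0, 0], "fingers": 1}
    - {"slide": [0, 0, -70], "angular": [0, 0, 0], "fingers": 1}
    - {"slide": [0, 0, -110], "angular": [0, 0, 0], "fingers": 1}
    - {"slide": [24, -28, -125], "angular": [0, 0, -5], "fingers": 1}
    - {"slide": [50, -58, -125], "angular": [0, 0, -10], "fingers": 1}
    - {"slide": [76, -88, -125], "angular": [0, 0, -15], "fingers": 1}
    - {"slide": [102, -118, -125], "angular": [0, 0, -20], "fingers": 1}
    - {"slide": [128, -148, -125], "angular": [0, 0, -25], "fingers": 1}
    - {"slide": [154, -178, -125], "angular": [0, 0, -30], "fingers": 1}
    - {"slide": [180, -208, -125], "angular": [0, 0, -35], "fingers": 1}

```text
clock: 7.95
tcp_pos: [0.5295, -0.0282, 0.1512]
orientation: [0.001, 0.859, 0.513, 0.0]
wrist_force: [1.0, -0.7, -1.6]
finger_gap: 0.0456
grip_force: 42.4
```

```bash
python3 go.py .622 .322 .15 73.9
```

```text
7.95 [ 0.5295 -0.0282  0.1512] [-0.2   0.27 -0.24  1.06 -0.    1.86] 42.41865277290344 0.045624906629537706
slide [352.2 -84.7   1.1] ang [  0.1  -0.  -12.2]
```

Call:
jog_arm:
  moves:
    - {"slide": [40, -10, 0], "angular": [0, 0, -4], "fingers": 1}
    - {"slide": [80, -19, 0], "angular": [0, 0, -8], "fingers": 1}
    - {"slide": [120, -29, 0], "angular": [0, 0, -12.2], "fingers": 1}
    - {"slide": [160, -38, 0], "angular": [0, 0, -12.2], "fingers": 1}
    - {"slide": [200, -48, 0], "angular": [0, 0, -12.2], "fingers": 1}
    - {"slide": [240, -58, 0], "angular": [0, 0, -12.2], "fingers": 1}
    - {"slide": [280, -68, 20], "angular": [0, 0, -12.2], "fingers": 1}
    - {"slide": [315, -76, 30], "angular": [0, 0, -12.2], "fingers": 1}
    - {"slide": [340, -82, 50], "angular": [0, 0, -12.2], "fingers": 1}
    - {"slide": [352, -85, 60], "angular": [0, 0, -12.2], "fingers": 1}

```text
clock: 8.78
tcp_pos: [0.6223, 0.3235, 0.0883]
orientation: [-0.0, 0.799, 0.601, -0.0]
wrist_force: [-0.7, -0.6, -2.1]
finger_gap: 0.0453
grip_force: 42.3
```

```bash
python3 go.py .622 .322 .032 73.9; python3 -c "
from h import *
wlook('bottle_c',.1);wlook('pad_square_c',.003,'w4.png')"
```

```text
8.78 [0.6223 0.3235 0.0883] [0.36 0.63 0.17 1.11 0.   2.22] 42.31269836425781 0.04534955394032726
slide [-1.5  0.1 56.3] ang [-0. -0. -0.]
bottle_c 0.84 [314. 338.] [0.6206 0.3227 0.1   ]
pad_square_c 0.85 [317. 251.] [0.6215 0.324  0.003 ]
```

View pics/w4.png

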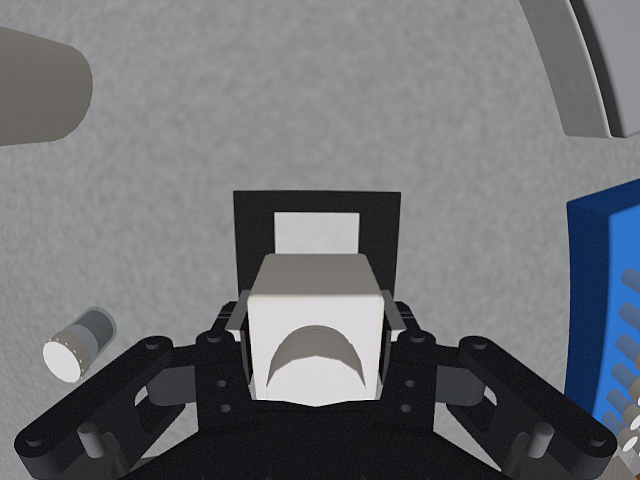

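The bottle lines up with the square print (top edge at columns 275–360) and sits laterally centred. I'll lower and release.

Call:
jog_arm:
  moves:
    - {"slide": [-1, 0, 25], "angular": [0, 0, 0], "fingers": 1}
    - {"slide": [-1, 0, 45], "angular": [0, 0, 0], "fingers": 1}
    - {"slide": [-1, 0, 54], "angular": [0, 0, 0], "fingers": 1}
    - {"slide": [-1, 0, 57], "angular": [0, 0, 0], "fingers": 1}
    - {"slide": [-1, 0, 58], "angular": [0, 0, 0], "fingers": 1}
    - {"slide": [-1, 0, 58], "angular": [0, 0, 0], "fingers": 1}
    - {"slide": [-1, 0, 58], "angular": [0, 0, 0], "fingers": 0.5}
    - {"slide": [-1, 0, 58], "angular": [0, 0, 0], "fingers": 0}
    - {"slide": [-1, 0, 58], "angular": [0, 0, 0], "fingers": 0}
    - {"slide": [-1, 0, 58], "angular": [0, 0, 0], "fingers": 0}

```text
clock: 9.82
tcp_pos: [0.6231, 0.3192, 0.0334]
orientation: [0.0, 0.8, 0.6, 0.001]
wrist_force: [0.3, 0.3, 0.6]
finger_gap: 0.0794
grip_force: 0.0
```

Call:
jog_arm:
  moves:
    - {"slide": [0, 0, -10], "angular": [0, 0, 0], "fingers": 0}
    - {"slide": [0, 0, -50], "angular": [0, 0, 0], "fingers": 0}
    - {"slide": [0, 0, -90], "angular": [0, 0, 0], "fingers": 0}
    - {"slide": [0, 0, -120], "angular": [0, 0, 0], "fingers": 0}
    - {"slide": [0, 0, -130], "angular": [0, 0, 0], "fingers": 0}

```text
clock: 10.23
tcp_pos: [0.625, 0.3201, 0.17]
orientation: [0.001, 0.8, 0.6, 0.005]
wrist_force: [0.4, -0.3, 0.9]
finger_gap: 0.0854
grip_force: 0.0
```

```bash
python3 go.py .448 .311 .16 73.9; python3 -c "
from h import *
wlook('bottle_c',.039);wlook('vial_c',.028);wlook('pad_square_c',.003,'w5.png')"
```

```text
10.23 [0.625  0.3201 0.17  ] [ 0.36  0.58  0.29  1.26 -0.    2.21] 0.0 0.08536195371398976
slide [ -58.5 -167.4    8.3] ang [ 0.5 -0.3 -0.2]
bottle_c 0.62 [311. 242.] [0.6213 0.3178 0.039 ]
vial_c 0.9 [126. 299.] [0.449  0.3109 0.028 ]
```

Call:
jog_arm:
  moves:
    - {"slide": [-14, -38, 8], "angular": [0, 0, 0], "fingers": 0}
    - {"slide": [-28, -76, 8], "angular": [0, 0, 0], "fingers": 0}
    - {"slide": [-42, -114, 8], "angular": [0, 0, 0], "fingers": 0}
    - {"slide": [-54, -150, 8], "angular": [0, 0, 0], "fingers": 0}
    - {"slide": [-58, -167, 8], "angular": [0, 0, 0], "fingers": 0}
    - {"slide": [-58, -167, 8], "angular": [0, 0, 0], "fingers": 0}
    - {"slide": [-58, -167, 8], "angular": [0, 0, 0], "fingers": 0}

```text
clock: 11.12
tcp_pos: [0.4444, 0.31, 0.1531]
orientation: [-0.0, 0.8, 0.6, -0.001]
wrist_force: [0.6, -0.5, 0.6]
finger_gap: 0.0856
grip_force: 0.0
```

```bash
python3 go.py .449 .311 .026 73.9; python3 -c "
from h import *
wlook('vial_c',.028,'w6.png')"
```

```text
11.12 [0.4444 0.31   0.1531] [ 0.46  0.29 -0.2   1.08 -0.    2.32] 0.0 0.08561366238416283
slide [  2.4   4.3 127.1] ang [-0.1  0.1 -0.2]
vial_c 0.87 [321. 234.] [0.4482 0.3122 0.028 ]
```

View pics/w6.png

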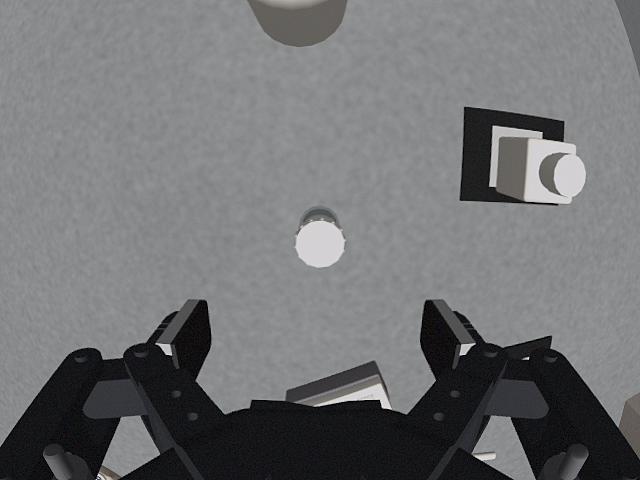

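The vial at (320,240) is about 3 mm off the gripper midline. The bottle at (535,170) stands on its print. I'll correct, descend and grip.

Call:
jog_arm:
  moves:
    - {"slide": [2, 3, 40], "angular": [0, 0, 0], "fingers": 0}
    - {"slide": [2, 3, 80], "angular": [0, 0, 0], "fingers": 0}
    - {"slide": [2, 3, 115], "angular": [0, 0, 0], "fingers": 0}
    - {"slide": [2, 3, 127], "angular": [0, 0, 0], "fingers": 0}
    - {"slide": [2, 3, 127], "angular": [0, 0, 0], "fingers": 0.3}
    - {"slide": [2, 3, 127], "angular": [0, 0, 0], "fingers": 0.6}
    - {"slide": [2, 3, 127], "angular": [0, 0, 0], "fingers": 1}
    - {"slide": [2, 3, 127], "angular": [0, 0, 0], "fingers": 1}
    - {"slide": [2, 3, 127], "angular": [0, 0, 0], "fingers": 1}
    - {"slide": [2, 3, 127], "angular": [0, 0, 0], "fingers": 1}

```text
clock: 12.05
tcp_pos: [0.4511, 0.312, 0.0291]
orientation: [0.0, 0.8, 0.599, 0.002]
wrist_force: [0.0, -0.7, 5.1]
finger_gap: 0.0311
grip_force: 39.6
```

```bash
python3 go.py .440 -.114 .15 73.9
```

```text
12.05 [0.4511 0.312  0.0291] [ 0.46  0.42 -0.36  0.79 -0.    2.31] 39.59166169166565 0.031084489072068455
slide [-411.6  109.6 -121.6] ang [ 0.2 -0.1 -0.2]
```

Call:
jog_arm:
  moves:
    - {"slide": [0, 0, -30], "angular": [0, 0, 0], "fingers": 1}
    - {"slide": [0, 0, -70], "angular": [0, 0, 0], "fingers": 1}
    - {"slide": [0, 0, -110], "angular": [0, 0, 0], "fingers": 1}
    - {"slide": [-34, 9, -122], "angular": [0, 0, 0], "fingers": 1}
    - {"slide": [-74, 20, -122], "angular": [0, 0, 0], "fingers": 1}
    - {"slide": [-114, 30, -122], "angular": [0, 0, 0], "fingers": 1}
    - {"slide": [-154, 41, -122], "angular": [0, 0, 0], "fingers": 1}
    - {"slide": [-194, 52, -122], "angular": [0, 0, 0], "fingers": 1}
    - {"slide": [-234, 62, -122], "angular": [0, 0, 0], "fingers": 1}
    - {"slide": [-274, 73, -122], "angular": [0, 0, 0], "fingers": 1}

```text
clock: 12.88
tcp_pos: [0.4419, 0.0262, 0.1501]
orientation: [0.001, 0.8, 0.6, 0.001]
wrist_force: [1.6, -0.8, -0.1]
finger_gap: 0.0312
grip_force: 39.8
```

Call:
jog_arm:
  moves:
    - {"slide": [-40, 11, 0], "angular": [0, 0, 0], "fingers": 1}
    - {"slide": [-80, 21, 0], "angular": [0, 0, 0], "fingers": 1}
    - {"slide": [-115, 31, 0], "angular": [0, 0, 0], "fingers": 1}
    - {"slide": [-137, 37, 0], "angular": [0, 0, 0], "fingers": 1}
    - {"slide": [-137, 37, 30], "angular": [0, 0, 0], "fingers": 1}
    - {"slide": [-137, 37, 60], "angular": [0, 0, 0], "fingers": 1}
    - {"slide": [-137, 37, 60], "angular": [0, 0, 0], "fingers": 1}

```text
clock: 13.47
tcp_pos: [0.436, -0.1133, 0.0857]
orientation: [-0.003, 0.801, 0.599, -0.002]
wrist_force: [-0.9, 0.3, -0.6]
finger_gap: 0.0308
grip_force: 39.8
```

```bash
python3 go.py .440 -.114 .032 73.9; python3 -c "
from h import *
wlook('vial_c',.095);wlook('pad_small_round_c',.003,'w7.png')"
```

```text
13.47 [ 0.436  -0.1133  0.0857] [-0.43  0.2  -0.52  0.86 -0.    1.42] 39.84785735607147 0.030797340193440628
slide [ 0.5  4.4 53.6] ang [-0.4 -0.1 -0.3]
vial_c 0.97 [317. 320.] [ 0.4373 -0.1088  0.095 ]
pad_small_round_c 0.63 [318. 252.] [ 0.4392 -0.1117  0.003 ]
```

View pics/w7.png

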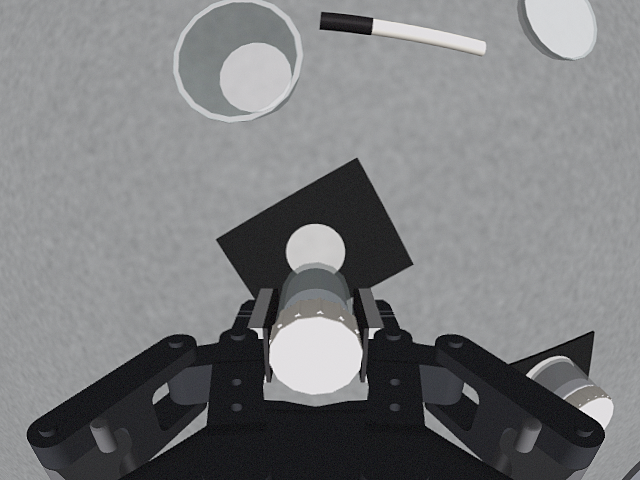

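The vial (316,345) and the print (316,250) are in line. I'll lower and release.

Call:
jog_arm:
  moves:
    - {"slide": [-1, 1, 25], "angular": [0, 0, 0], "fingers": 1}
    - {"slide": [-1, 1, 42], "angular": [0, 0, 0], "fingers": 1}
    - {"slide": [-1, 1, 50], "angular": [0, 0, 0], "fingers": 1}
    - {"slide": [-1, 1, 54], "angular": [0, 0, 0], "fingers": 1}
    - {"slide": [-1, 1, 55], "angular": [0, 0, 0], "fingers": 1}
    - {"slide": [-1, 1, 55], "angular": [0, 0, 0], "fingers": 1}
    - {"slide": [-1, 1, 55], "angular": [0, 0, 0], "fingers": 0.6}
    - {"slide": [-1, 1, 55], "angular": [0, 0, 0], "fingers": 0}
    - {"slide": [-1, 1, 55], "angular": [0, 0, 0], "fingers": 0}
    - {"slide": [-1, 1, 55], "angular": [0, 0, 0], "fingers": 0}

```text
clock: 14.5
tcp_pos: [0.4404, -0.1155, 0.0348]
orientation: [0.0, 0.8, 0.599, 0.0]
wrist_force: [-0.4, -0.7, -0.0]
finger_gap: 0.0696
grip_force: 0.0
```

Call:
jog_arm:
  moves:
    - {"slide": [0, 0, -10], "angular": [0, 0, 0], "fingers": 0}
    - {"slide": [0, 0, -50], "angular": [0, 0, 0], "fingers": 0}
    - {"slide": [0, 0, -90], "angular": [0, 0, 0], "fingers": 0}
    - {"slide": [0, 0, -120], "angular": [0, 0, 0], "fingers": 0}
    - {"slide": [0, 0, -130], "angular": [0, 0, 0], "fingers": 0}

```text
clock: 14.92
tcp_pos: [0.4424, -0.1163, 0.1693]
orientation: [0.003, 0.8, 0.599, 0.002]
wrist_force: [0.6, 0.5, -0.2]
finger_gap: 0.0855
grip_force: 0.0
```

```bash
python3 go.py .42 .1535 .16 186.9; python3 -c "
from h import *
wlook('vial_c',.031,'w8.png');wlook('pad_small_round_c',.003)"
```

```text
14.92 [ 0.4424 -0.1163  0.1693] [-0.43  0.12 -0.38  1.06 -0.    1.42] 0.0 0.08554547228576727
slide [252.7 -97.4   8.2] ang [   0.2    0.5 -113.2]
vial_c 0.83 [310. 236.] [ 0.4384 -0.117   0.031 ]
pad_small_round_c 0.84 [309. 222.] [ 0.4375 -0.1111  0.003 ]
```

Call:
jog_arm:
  moves:
    - {"slide": [25, -10, 8], "angular": [0, 0, -7], "fingers": 0}
    - {"slide": [50, -20, 8], "angular": [0, 0, -14], "fingers": 0}
    - {"slide": [75, -30, 8], "angular": [0, 0, -21], "fingers": 0}
    - {"slide": [100, -40, 8], "angular": [0, 0, -28], "fingers": 0}
    - {"slide": [130, -50, 8], "angular": [0, 0, -35], "fingers": 0}
    - {"slide": [160, -60, 8], "angular": [0, 0, -42], "fingers": 0}
    - {"slide": [190, -72, 8], "angular": [0, 0, -49], "fingers": 0}
    - {"slide": [220, -84, 8], "angular": [0, 0, -56], "fingers": 0}
    - {"slide": [240, -92, 8], "angular": [0, 0, -63], "fingers": 0}
    - {"slide": [253, -97, 8], "angular": [0, 0, -70], "fingers": 0}

```text
clock: 15.95
tcp_pos: [0.4158, 0.1567, 0.1538]
orientation: [-0.002, 0.308, 0.951, -0.001]
wrist_force: [-0.9, -0.8, 0.5]
finger_gap: 0.0852
grip_force: 0.0
```

Call:
jog_arm:
  moves:
    - {"slide": [0, 0, 0], "angular": [0, 0, -7], "fingers": 0}
    - {"slide": [0, 0, 0], "angular": [0, 0, -14], "fingers": 0}
    - {"slide": [0, 0, 0], "angular": [0, 0, -21], "fingers": 0}
    - {"slide": [0, 0, 0], "angular": [0, 0, -28], "fingers": 0}
    - {"slide": [0, 0, 0], "angular": [0, 0, -35], "fingers": 0}
    - {"slide": [0, 0, 0], "angular": [0, 0, -43.2], "fingers": 0}
    - {"slide": [0, 0, 0], "angular": [0, 0, -43.2], "fingers": 0}
    - {"slide": [0, 0, 0], "angular": [0, 0, -43.2], "fingers": 0}

```text
clock: 16.62
tcp_pos: [0.4168, 0.1545, 0.1545]
orientation: [-0.002, -0.059, 0.998, -0.0]
wrist_force: [-1.0, -0.2, 1.1]
finger_gap: 0.0851
grip_force: 0.0
```

```bash
python3 go.py .42 .1535 .022 186.9; python3 -c "
from h import *
wlook('slidebox_c',.019,'w9.png')"
```

```text
16.62 [0.4168 0.1545 0.1545] [ 0.17  0.12 -0.43  1.03 -0.    0.06] 0.0 0.08506817846978827
slide [ -3.6  -1.4 132.4] ang [-0.  -0.2 -0.2]
slidebox_c 0.87 [315. 239.] [0.4187 0.1551 0.019 ]
```

View pics/w9.png

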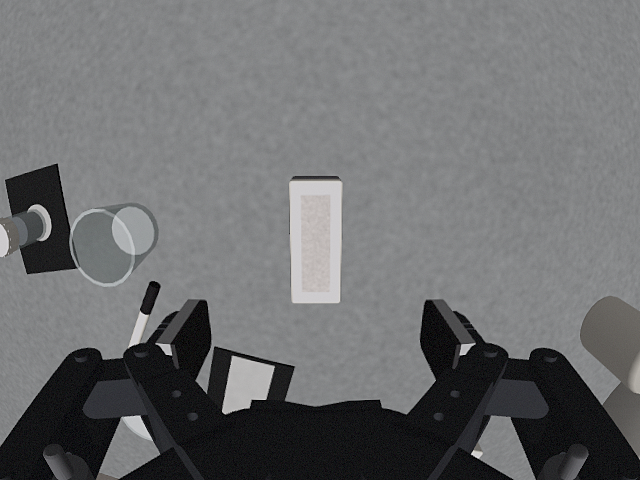

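The slide box (316,240) is centred and parallel to the fingers, and the vial stands on its print at left. Now I'll grip the box.

Call:
jog_arm:
  moves:
    - {"slide": [-3, -1, 40], "angular": [0, 0, 0], "fingers": 0}
    - {"slide": [-3, -1, 80], "angular": [0, 0, 0], "fingers": 0}
    - {"slide": [-3, -1, 115], "angular": [0, 0, 0], "fingers": 0}
    - {"slide": [-3, -1, 134], "angular": [0, 0, 0], "fingers": 0}
    - {"slide": [-3, -1, 134], "angular": [0, 0, 0], "fingers": 0.3}
    - {"slide": [-3, -1, 134], "angular": [0, 0, 0], "fingers": 0.6}
    - {"slide": [-3, -1, 134], "angular": [0, 0, 0], "fingers": 1}
    - {"slide": [-3, -1, 134], "angular": [0, 0, 0], "fingers": 1}
    - {"slide": [-3, -1, 134], "angular": [0, 0, 0], "fingers": 1}
    - {"slide": [-3, -1, 134], "angular": [0, 0, 0], "fingers": 1}

```text
clock: 17.55
tcp_pos: [0.423, 0.1545, 0.0241]
orientation: [0.002, -0.06, 0.998, 0.0]
wrist_force: [0.3, -1.1, 7.4]
finger_gap: 0.0353
grip_force: 41.7
```

```bash
python3 go.py .591 .1045 .08 171.9
```

```text
17.55 [0.423  0.1545 0.0241] [ 0.17  0.27 -0.61  0.69 -0.    0.05] 41.72781050205231 0.035291377695825965
slide [-161.   -69.7  -55.2] ang [ 0.   0.2 15. ]
```

Call:
jog_arm:
  moves:
    - {"slide": [0, 0, -30], "angular": [0, 0, 0], "fingers": 1}
    - {"slide": [-15, -6, -60], "angular": [0, 0, 3], "fingers": 1}
    - {"slide": [-50, -21, -60], "angular": [0, 0, 7], "fingers": 1}
    - {"slide": [-87, -37, -60], "angular": [0, 0, 11], "fingers": 1}
    - {"slide": [-122, -52, -60], "angular": [0, 0, 15], "fingers": 1}
    - {"slide": [-150, -64, -60], "angular": [0, 0, 15], "fingers": 1}
    - {"slide": [-163, -70, -60], "angular": [0, 0, 15], "fingers": 1}
    - {"slide": [-163, -70, -50], "angular": [0, 0, 15], "fingers": 1}
    - {"slide": [-163, -70, -50], "angular": [0, 0, 15], "fingers": 1}

```text
clock: 18.3
tcp_pos: [0.5906, 0.1038, 0.0707]
orientation: [-0.001, 0.071, 0.997, -0.0]
wrist_force: [-0.4, -0.1, -2.8]
finger_gap: 0.0355
grip_force: 40.8
```

```bash
python3 go.py .593 .1045 .028 171.9; python3 -c "
from h import *
wlook('slidebox_c',.07);wlook('pad_oblong_c',.003,'w10.png')"
```

```text
18.3 [0.5906 0.1038 0.0707] [ 0.04  0.46 -0.17  0.94  0.    0.18] 40.83675026893616 0.03551319818573012
slide [-2.3  1.1 42.7] ang [-0.  -0.1 -0.1]
slidebox_c 0.6 [315. 304.] [0.5829 0.105  0.07  ]
```

View pics/w10.png

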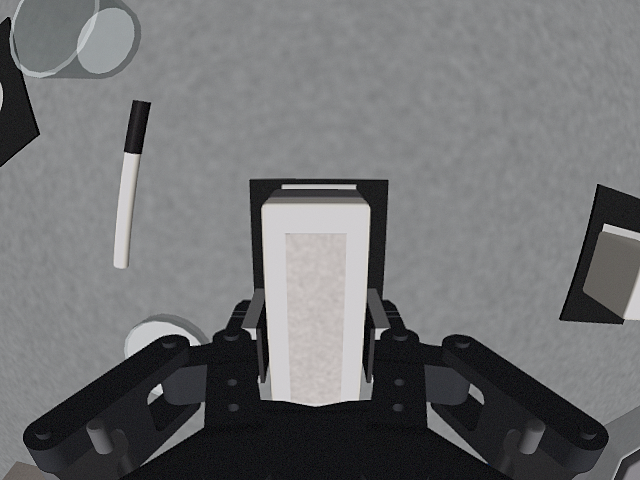

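The box is laterally centred and parallel to the print, but lengthwise it looks a few mm short in x. I'll shift by 4 mm, lower and release.

Call:
jog_arm:
  moves:
    - {"slide": [-4, 0, 20], "angular": [0, 0, 0], "fingers": 1}
    - {"slide": [-4, 0, 35], "angular": [0, 0, 0], "fingers": 1}
    - {"slide": [-4, 0, 41], "angular": [0, 0, 0], "fingers": 1}
    - {"slide": [-4, 0, 44], "angular": [0, 0, 0], "fingers": 1}
    - {"slide": [-4, 0, 45], "angular": [0, 0, 0], "fingers": 1}
    - {"slide": [-4, 0, 45], "angular": [0, 0, 0], "fingers": 1}
    - {"slide": [-4, 0, 45], "angular": [0, 0, 0], "fingers": 0.6}
    - {"slide": [-4, 0, 45], "angular": [0, 0, 0], "fingers": 0}
    - {"slide": [-4, 0, 45], "angular": [0, 0, 0], "fingers": 0}
    - {"slide": [-4, 0, 45], "angular": [0, 0, 0], "fingers": 0}

```text
clock: 19.33
tcp_pos: [0.5958, 0.1036, 0.0279]
orientation: [0.001, 0.071, 0.997, 0.0]
wrist_force: [0.2, -0.3, 0.3]
finger_gap: 0.0705
grip_force: 0.0
```

Call:
jog_arm:
  moves:
    - {"slide": [0, 0, -10], "angular": [0, 0, 0], "fingers": 0}
    - {"slide": [0, 0, -50], "angular": [0, 0, 0], "fingers": 0}
    - {"slide": [0, 0, -90], "angular": [0, 0, 0], "fingers": 0}
    - {"slide": [50, 0, -120], "angular": [0, 0, 0], "fingers": 0}
    - {"slide": [90, 0, -130], "angular": [0, 0, 0], "fingers": 0}
    - {"slide": [130, 0, -130], "angular": [0, 0, 0], "fingers": 0}
    - {"slide": [170, 0, -130], "angular": [0, 0, 0], "fingers": 0}
    - {"slide": [200, 0, -130], "angular": [0, 0, 0], "fingers": 0}
    - {"slide": [200, 0, -130], "angular": [0, 0, 0], "fingers": 0}
    - {"slide": [200, 0, -130], "angular": [0, 0, 0], "fingers": 0}

```text
clock: 20.17
tcp_pos: [0.3949, 0.1321, 0.1581]
orientation: [0.0, 0.07, 0.998, -0.0]
wrist_force: [1.6, 0.4, -0.3]
finger_gap: 0.0858
grip_force: 0.0
```

```bash
python3 - <<'E'
from h import *
s=get_state();print(s["clock"],s["tcp_pos"])
p=read_camera("top"); 
P=dict(jar_c=(595.5,-285.5),vial_c=(439.7,-114),bottle_c=(621.9,321.9),slidebox_c=(591.2,104.4))
q=read_camera("scene")
for n in list(P)+["beaker_c","dish_c"]:
  for c in (p,q):
    r=tip_of(n,c)[:1]
    if r: w=px2w(c,r[0]["point"],Z[n]+(.003 if n in P else 0))[:2]*1000; print(n,round(r[0]["p"],2),np.round(w,1),np.round(w-P[n],1) if n in P else "")
cv2.imwrite("pics/end.png",cv2.resize(p["color"][160:340,120:500,::-1],None,fx=2.1,fy=2.1))
g=cv2.cvtColor(p["color"],cv2.COLOR_RGB2GRAY)
E
```

```text
20.1667 [0.39491953 0.13212259 0.15810531]
jar_c 0.62 [ 596.6 -289.6] [ 1.1 -4.1]
jar_c 0.88 [ 608.9 -289.8] [13.4 -4.3]
vial_c 0.63 [ 438.1 -117.2] [-1.6 -3.2]
vial_c 0.82 [ 433.4 -115.1] [-6.3 -1.1]
bottle_c 0.89 [620.2 315.3] [-1.7 -6.6]
bottle_c 0.75 [625.9 316. ] [ 4.  -5.9]
slidebox_c 0.77 [596.  100.5] [ 4.8 -3.9]
slidebox_c 0.6 [592.1 110.3] [0.9 5.9]
beaker_c 0.73 [429.3  -4.2] 
beaker_c 0.96 [437.1  -2.3] 
dish_c 0.82 [643.9  -2.3] 
dish_c 0.87 [644.9  -1.3]
```

View pics/end.png

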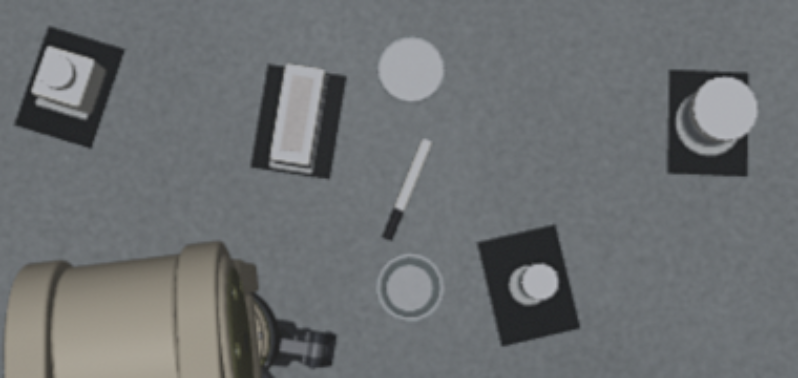

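All four stand on their own pads, and the beaker and dish are unmoved. I'll check the offsets by overlaying the outlines each container would show if perfectly centred.

```bash
python3 - <<'E'
from h import *
p=read_camera("top"); M=np.linalg.inv(p["world_from_camera"]); f=f_of(p); S=6
def pr(W): c=(M[:3,:3]@np.array(W).T).T+M[:3,3]; return np.c_[c[:,0]/c[:,2]*f+p["cx"],c[:,1]/c[:,2]*f+p["cy"]]
t=np.linspace(0,2*np.pi,60)
def circ(x,y,r,z): return [[x+r*np.cos(a),y+r*np.sin(a),z] for a in t]
def rect(x,y,a,b,d,z):
    c,s=np.cos(np.radians(d)),np.sin(np.radians(d)); return [[x+i*a*c-j*b*s,y+i*a*s+j*b*c,z] for i,j in((1,1),(1,-1),(-1,-1),(-1,1))]
C=[(.5955,-.2855,circ(.5955,-.2855,.029,.063)),(.4397,-.114,circ(.4397,-.114,.016,.059)),(.6219,.3219,rect(.6219,.3219,.023,.023,-16.1,.053)),(.5912,.1044,rect(.5912,.1044,.045,.018,-8.1,.041))]
out=[]
for x,y,o in C:
    u,v=pr([[x,y,.03]])[0].astype(int); a,b=u-33,v-25
    im=cv2.resize(p["color"][b:b+50,a:a+66,::-1],None,fx=S,fy=S,interpolation=cv2.INTER_CUBIC)
    cv2.polylines(im,[np.int32((pr(o)+.5-[a,b])*S)],True,(0,0,255),1)
    out.append(im)
cv2.imwrite("pics/ov.png",np.vstack([np.hstack(out[:2]),np.hstack(out[2:])]))
E
```

```text
(no output)
```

View pics/ov.png

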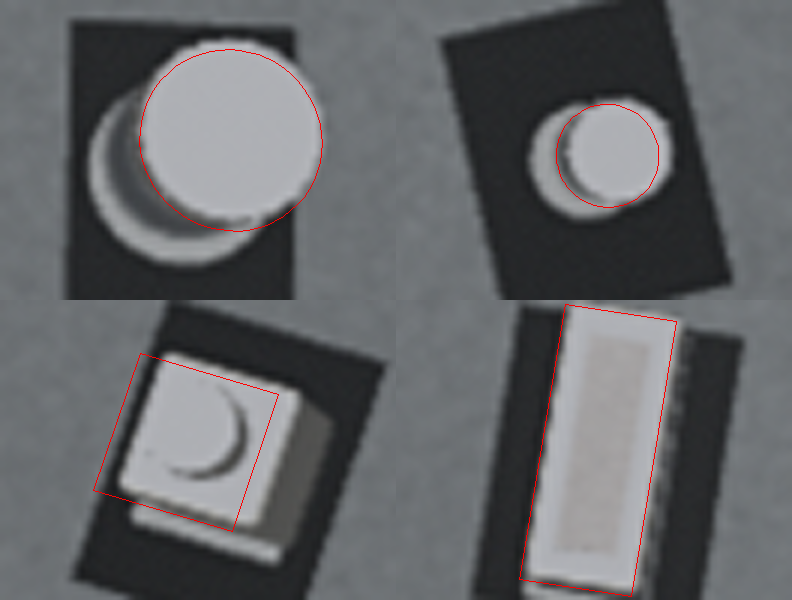

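The bottle is about 7–8 mm off, mostly toward −y; the others are within about 4 mm. There's plenty of time, so I'll re-grip and shift it.

```bash
python3 go.py .622 .314 .16 73.9
```

```text
20.92 [0.3974 0.1318 0.1572] [ 0.13  0.06 -0.48  1.03 -0.    0.27] 0.0 0.08512576345019043
slide [-196.6  212.1   -2.9] ang [-0. -0. 98.]
```

Call:
jog_arm:
  moves:
    - {"slide": [-15, 16, -3], "angular": [0, 0, 7], "fingers": 0}
    - {"slide": [-30, 32, -3], "angular": [0, 0, 14], "fingers": 0}
    - {"slide": [-45, 48, -3], "angular": [0, 0, 21], "fingers": 0}
    - {"slide": [-60, 64, -3], "angular": [0, 0, 28], "fingers": 0}
    - {"slide": [-80, 86, -3], "angular": [0, 0, 35], "fingers": 0}
    - {"slide": [-100, 108, -3], "angular": [0, 0, 42], "fingers": 0}
    - {"slide": [-120, 130, -3], "angular": [0, 0, 49], "fingers": 0}
    - {"slide": [-145, 156, -3], "angular": [0, 0, 56], "fingers": 0}
    - {"slide": [-170, 183, -3], "angular": [0, 0, 63], "fingers": 0}
    - {"slide": [-196, 211, -3], "angular": [0, 0, 70], "fingers": 0}

```text
clock: 21.75
tcp_pos: [0.6221, 0.314, 0.1601]
orientation: [0.0, 0.633, 0.774, -0.0]
wrist_force: [-0.2, -0.3, 1.5]
finger_gap: 0.0855
grip_force: 0.0
```

Call:
jog_arm:
  moves:
    - {"slide": [0, 0, 0], "angular": [0, 0, 7], "fingers": 0}
    - {"slide": [0, 0, 0], "angular": [0, 0, 14], "fingers": 0}
    - {"slide": [0, 0, 0], "angular": [0, 0, 21], "fingers": 0}
    - {"slide": [0, 0, 0], "angular": [0, 0, 28], "fingers": 0}
    - {"slide": [0, 0, 0], "angular": [0, 0, 28], "fingers": 0}
    - {"slide": [0, 0, 0], "angular": [0, 0, 28], "fingers": 0}

```text
clock: 22.25
tcp_pos: [0.6211, 0.313, 0.16]
orientation: [-0.0, 0.798, 0.602, -0.0]
wrist_force: [0.5, 1.2, 1.1]
finger_gap: 0.0852
grip_force: 0.0
```

```bash
python3 go.py .622 .314 .029 73.9; python3 -c "
from h import *
wlook('bottle_c',.039)"
```

```text
22.25 [0.6211 0.313  0.16  ] [ 0.35  0.58  0.26  1.25 -0.    2.2 ] 0.0 0.08522681602824989
slide [  1.2   0.6 131. ] ang [-0.   0.   0.2]
bottle_c 0.83 [315. 233.] [0.6215 0.3182 0.039 ]
```

Call:
jog_arm:
  moves:
    - {"slide": [1, 0, 40], "angular": [0, 0, 0], "fingers": 0}
    - {"slide": [1, 0, 80], "angular": [0, 0, 0], "fingers": 0}
    - {"slide": [1, 0, 115], "angular": [0, 0, 0], "fingers": 0}
    - {"slide": [1, 0, 130], "angular": [0, 0, 0], "fingers": 0}
    - {"slide": [1, 0, 130], "angular": [0, 0, 0], "fingers": 0.3}
    - {"slide": [1, 0, 130], "angular": [0, 0, 0], "fingers": 0.6}
    - {"slide": [1, 0, 130], "angular": [0, 0, 0], "fingers": 1}
    - {"slide": [1, 0, 130], "angular": [0, 0, 0], "fingers": 1}
    - {"slide": [1, 0, 130], "angular": [0, 0, 0], "fingers": 1}
    - {"slide": [1, 0, 130], "angular": [0, 0, 0], "fingers": 1}

```text
clock: 23.18
tcp_pos: [0.6232, 0.3146, 0.0329]
orientation: [0.001, 0.799, 0.601, 0.002]
wrist_force: [-0.5, -0.5, 5.9]
finger_gap: 0.0453
grip_force: 43.0
```

Call:
jog_arm:
  moves:
    - {"slide": [0, 0, -8], "angular": [0, 0, 0], "fingers": 1}
    - {"slide": [6, -1, -8], "angular": [0, 0, 0], "fingers": 1}
    - {"slide": [6, -1, -8], "angular": [0, 0, 0], "fingers": 1}
    - {"slide": [6, -1, -3], "angular": [0, 0, 0], "fingers": 1}
    - {"slide": [6, -1, 0], "angular": [0, 0, 0], "fingers": 1}
    - {"slide": [6, -1, 0], "angular": [0, 0, 0], "fingers": 1}
    - {"slide": [6, -1, 0], "angular": [0, 0, 0], "fingers": 0.5}
    - {"slide": [6, -1, 0], "angular": [0, 0, 0], "fingers": 0}
    - {"slide": [6, -1, 0], "angular": [0, 0, 0], "fingers": 0}
    - {"slide": [6, -1, 0], "angular": [0, 0, 0], "fingers": 0}

```text
clock: 24.02
tcp_pos: [0.6218, 0.3198, 0.0295]
orientation: [-0.0, 0.799, 0.601, -0.001]
wrist_force: [-0.2, -1.1, 0.8]
finger_gap: 0.0795
grip_force: 0.0
```

Call:
jog_arm:
  moves:
    - {"slide": [0, 0, -10], "angular": [0, 0, 0], "fingers": 0}
    - {"slide": [0, 0, -50], "angular": [0, 0, 0], "fingers": 0}
    - {"slide": [0, 0, -90], "angular": [0, 0, 0], "fingers": 0}
    - {"slide": [0, 0, -130], "angular": [0, 0, 0], "fingers": 0}
    - {"slide": [-20, -35, -140], "angular": [0, 0, 0], "fingers": 0}
    - {"slide": [-40, -70, -140], "angular": [0, 0, 0], "fingers": 0}
    - {"slide": [-60, -105, -140], "angular": [0, 0, 0], "fingers": 0}
    - {"slide": [-80, -140, -140], "angular": [0, 0, 0], "fingers": 0}
    - {"slide": [-100, -165, -140], "angular": [0, 0, 0], "fingers": 0}
    - {"slide": [-100, -165, -140], "angular": [0, 0, 0], "fingers": 0}

```text
clock: 24.85
tcp_pos: [0.4281, 0.2673, 0.1697]
orientation: [-0.001, 0.799, 0.601, -0.004]
wrist_force: [-1.0, 0.0, -0.9]
finger_gap: 0.0855
grip_force: 0.0
```

```bash
python3 - <<'E'
from h import *
s=get_state();print(s["clock"],s["tcp_pos"])
p=read_camera("top");q=read_camera("scene")
for c in(p,q):
    for n in("bottle_c","jar_c","vial_c","slidebox_c"):
        for r in tip_of(n,c)[:1]: print(n,r["p"],np.round(px2w(c,r["point"],Z[n]+.003)*1000,1))
M=np.linalg.inv(p["world_from_camera"]); f=f_of(p);S=9
d=np.radians(-16.1);c,s=np.cos(d),np.sin(d)
W=np.array([[.6219+.023*(i*c-j*s),.3219+.023*(i*s+j*c),.053] for i,j in((1,1),(1,-1),(-1,-1),(-1,1))])
k=(M[:3,:3]@W.T).T+M[:3,3]; uv=np.c_[k[:,0]/k[:,2]*f+p["cx"],k[:,1]/k[:,2]*f+p["cy"]]
im=cv2.resize(p["color"][172:232,115:190,::-1],None,fx=S,fy=S,interpolation=cv2.INTER_CUBIC)
cv2.polylines(im,[np.int32((uv+.5-[115,172])*S)],True,(0,0,255),1);cv2.imwrite("pics/ov2.png",im)
E
```

```text
24.85 [0.42814594 0.26734374 0.16969253]
bottle_c 0.9 [622.7 316.2  39. ]
jar_c 0.62 [ 601.4 -294.2   33. ]
vial_c 0.64 [ 435.4 -114.5   31. ]
slidebox_c 0.9 [594.2  98.   22. ]
bottle_c 0.74 [619.2 326.   39. ]
jar_c 0.64 [ 603.6 -284.3   33. ]
vial_c 0.73 [ 443.7 -118.    31. ]
slidebox_c 0.98 [597.5 100.7  22. ]
```

View pics/ov2.png

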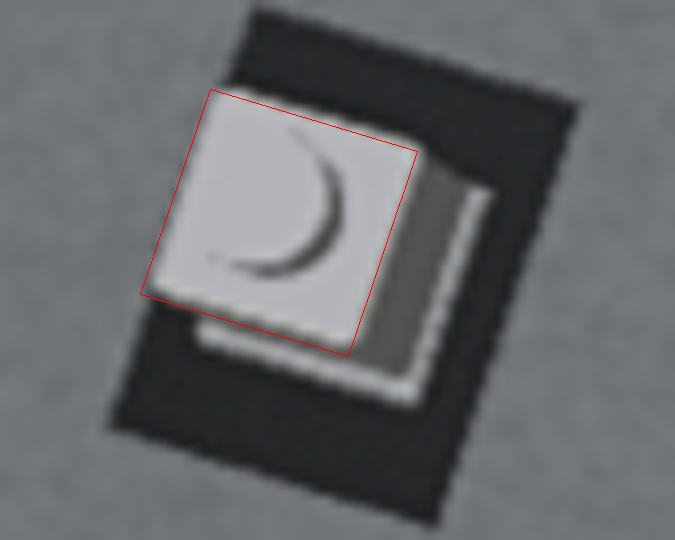

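The bottle's top now matches its ideal outline to within 1–2 mm. Everything is released, so I'm handing in.

```bash
python3 -c "
from workcell import *
print(hand_in())"
```

```text
the job is handed in; nothing more can be done
None
```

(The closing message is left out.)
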